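Open the glaze pail

ROBOT

A 6-joint arm with a two-finger parallel gripper is mounted at the origin on the work surface. World frame = base frame: x ahead of the robot, y to its left, z up, the work surface at z = 0. Lengths are in mm, angles in rad, forces in N, time in s.
With the tool pointing down it reaches from about 375 to 975 mm from the base axis. Payload 3.8 kg.
Tool frame: the origin (TCP) lies on the mounting face of the last link; the fingertips stand 166 mm ahead of it and the grasp point (between the pads) lies 147 mm ahead of it (finger_overhang is the distance from the TCP to the fingertips, in mm); z points along the fingers, y is the direction in which the jaws open and shut (so a half turn about z gives the same grasp; the last joint's range is limited). The gripper opens to 88 mm and grips with 3 to 60 N. Pads are 18 mm wide; open, the fingers measure 123 mm over their backs; the gripper's body (75 mm by 187 mm) begins 45 mm behind the grasp point.
Start: joints at [1.213, 0.264, 1.604, -0, 1.274, -0.037], TCP at [212.843, 640.56, 404.706] pointing down, gripper open.
Joint ranges: [-2.63, 2.63], [-0.94, 2.18], [0.31, 2.57], [-1.31, 4.45], [0, 2.66], [-2.55, 2.55]. Speed limits (rad/s): [2.57, 2.57, 3.14, 3.14, 3.14, 3.14].

INTERFACE

Orientations are given as a unit quaternion [w, x, y, z].
In Python, from bench import read_state, snapshot, hand_in, finger_overhang gives the robot as it stands.
- The arm moves only by the shell command python3 -m creep 'ROWS'. ROWS is JSON, one flat list of numbers, 7 for each row, row after row: the turn, a rotation vector about the tool's x, y, z in degrees, then the shift along the tool's x, y, z in m, then the closure, from -1 (fully open) to 1 (shut). In form: [wx, wy, wz, dx, dy, dz, hand, wx, wy, wz, dx, dy, dz, hand, ...]. A call has 1 to 8 rows; each row is the pose to reach, as a shift and turn from the pose commanded when the call began, along the tool's axes at that moment; what a row does not reach only later rows make up. A row lasts 1/8 s, in which the tool goes at most 62.5 mm and 10.7 degrees, less where a joint would pass 70% of its speed; a pose out of reach is approached as far as the arm can. A call with a gripper value outside its range is refused whole. The fingers move at their own pace and stop on an object; the grip force is fixed at half the most. Time passes only in rows, so rows that repeat a pose let the fingers close. It gives the time, the measured TCP pose, the force and the opening at its end, in the units of the state.
- read_state(): the state, without advancing time (a new reading comes with each control period).
- snapshot(name): name is "scene" or "side" or "wrist"; returns a dict with "pixels" (420x560x3 uint8, red, green, blue), "fx", "fy", "cx", "cy" (pixels), "dist_coeffs" ([k1, k2, p1, p2, k3] as OpenCV has them; the pictures are not rectified), "xyz" and "orientation" of the camera in the world. Camera axes: x right, y down, z forward; pixel columns grow to the right and rows downward; lengths in mm; the calibration is good to about 2 mm. A picture is of the moment at which its call begins. There is no depth.
- hand_in(): hands the job in, once; it reports no verdict.
The state is a dict: "clock": time; "q": joint angles; "dq": joint speeds; "joint_torque": joint torques, N m; "ee_pos": TCP position; "eef_rot": TCP orientation; "contact_force": force on the tool from outside, world axes, zero at the start; "ft_torque": the same for the moment, N m; "width": opening from 0.0 (shut) to 1.0 (fully open).
Only numpy, scipy, OpenCV 4.12 (cv2) and the standard library are available. Lean on these libraries where they do the work, as an engineer would, in place of code of your own. Each camera call takes 0.05 s, during which the arm holds its last target. There are 200 camera calls.

TASK

Open the glaze pail: flip the white grip tab on its green cap fully upright, unscrew the cap anticlockwise by the tab until it comes free, lift it off and set it down gently, tab side up, inside the small dish. Do not force the cap: never wrench it against its stop, lean on it or pull at it while the thread still holds it, and do not disturb the mould, the stamp or the beaker.

Things in the scene. Friction and masses are not known exactly. Their poses are not given: they have to be found in the camera images.
- pail: White pail, 173 mm wide, lid top 138 mm above the table; full, does not move. Origin: centre of its underside. The cap sits in a round well in the lid, 84 mm wide, top about flush, 10 mm gap round it: only the tab can be gripped. The cap lifts free only within 0.1 rad of its stop; short of that the thread holds it. The stop shows at 0.1 Nm; 0.3 Nm against it is too much.
- cap: Loose green screw cap, 64 mm wide, 20 mm tall without the tab, 60 g with it. Origin: centre of its lower rim, z up through its top; on the neck it stands about 119 to 121 mm above the table. It unscrews anticlockwise seen from above, with 0.2 to 0.5 Nm of drag at first, easing to almost none, and climbs 2.8 mm per rad. After 0.95 to 1.5 rad (differs, cannot be seen) it meets a hard stop.
- tab (a joint): Angle of the white grip tab on the cap, rad: 0 folded flat, 1.57 upright (its stop). The tab is a plate 32 x 30 x 8 mm hinged across the cap's diameter; the hinge axis runs along the cap's y, 24.5 mm above the cap's origin. Flat, it lies on the cap's top and reaches to the cap's -x side; it lifts with under 1 N at its end and stays at the angle where it is left.
- tab_end (a point): Middle of the tab's free end, halfway through its 8 mm thickness, 28 mm from the hinge axis. The tab is 30 mm wide here. Flat, its underside is 0.5 mm above the cap's top face; upright, it is straight above the cap's centre, 52.5 mm above the cap's origin.
- dish: Loose shallow white dish with a blue edge, 140 mm across and 16 mm high, 0.3 kg. Origin: centre of its underside. Its flat inner floor is 6 mm above the origin and about 116 mm across; it stands left or right of the pail.
- mould: Bystander: closed plaster mould, a white block 120 x 100 x 69 mm with a dark rubber band, on the other side of the pail. Origin: centre of its underside.
- stamp: Bystander: turned wooden stamp standing upright, 38 mm wide, 62 mm tall, behind the pail. Origin: centre of its underside.
- beaker: Bystander: terracotta-coloured cup without handle, 72 mm wide, 85 mm tall, behind the pail. Origin: centre of its underside.
Mind the look-alikes: they are no part of the job. Of the things like the cap, leave any that is brown; of the rest the smaller one is meant.

How it is judged:
By the outcome, as a careful person would: the job done as asked, in the order asked, and still so for the second after the job is handed in, with the robot touching nothing.
It also fails if it takes over 72 s, if anything falls off the work surface, if the arm or the gripper's body presses on something with over 40 N, if the wrist force passes 120 N, or if a joint passes its speed limit or range.

## Working session

There is one attempt and no reset: what is moved stays moved. The work goes in short steps, Python scripts to look and compute and a shell command to move; the robot and the scene stay as the last step left them, time stands still between calls to the robot, and variables do not carry over. Pictures are saved under pics/ and viewed, about 8 in all and at most 12, crops included, and the job is handed in when it is done.

```bash
ls; mkdir -p pics; cat > h.py <<'E'
import numpy as np, cv2
from scipy.spatial.transform import Rotation as R
from bench import read_state, snapshot
def rot(q): return R.from_quat([q[1],q[2],q[3],q[0]])
def snap(n,f):
    s=snapshot(n); cv2.imwrite('pics/'+f,cv2.cvtColor(s['pixels'],cv2.COLOR_RGB2BGR)); 
    np.save('pics/'+f+'.npy',s,allow_pickle=True); return s
def load(f): return np.load('pics/'+f+'.npy',allow_pickle=True).item()
def K(s): return np.array([[s['fx'],0,s['cx']],[0,s['fy'],s['cy']],[0,0,1.]])
def ray(s,uv):
    p=cv2.undistortPoints(np.array(uv,float).reshape(-1,1,2),K(s),np.array(s['dist_coeffs'])).reshape(-1,2)
    return rot(s['orientation']).apply(np.c_[p,np.ones(len(p))])
def onz(s,uv,z):
    d=ray(s,uv);o=np.array(s['xyz']); return o+d*((z-o[2])/d[:,2])[:,None]
def proj(s,P):
    P=rot(s['orientation']).inv().apply(np.atleast_2d(P)-np.array(s['xyz']))
    return cv2.projectPoints(P,np.zeros(3),np.zeros(3),K(s),np.array(s['dist_coeffs']))[0].reshape(-1,2)
E
python3 - <<'E'
from h import *
a=snap('scene','a1.png');b=snap('side','b1.png');c=snap('wrist','c1.png')
for s in(a,b,c):print(s['xyz'],s['orientation'],s['fx'],s['dist_coeffs'])
st=read_state();print(st)
cv2.imwrite('pics/ab1.png',cv2.resize(np.hstack([cv2.imread('pics/a1.png'),cv2.imread('pics/b1.png')]),(800,300)))
E
```

```text
pics
[1325.37853462  -98.70651068 1147.9139505 ] [-0.23595583  0.70978755  0.63077239 -0.20652523] 546.4037106260256 [0.04689979 0.         0.         0.         0.        ]
[ 457.23523234 -578.54643892  864.99647327] [-0.33094179  0.94005679 -0.07605239  0.03141336] 471.6175363198807 [0.02066794 0.         0.         0.         0.        ]
[146.33967343 663.31854601 384.31403262] [0.11236775 0.80259206 0.58038805 0.07980715] 335.01304944112945 [-0.07083638  0.          0.          0.          0.        ]
{'clock': 0.15, 'q': array([ 1.21307420e+00,  2.64594238e-01,  1.60501390e+00, -5.53371117e-06,
        1.27372386e+00, -3.69124606e-02]), 'dq': array([ 0.00065659, -0.0009136 , -0.00462376,  0.00096135, -0.00076204,
       -0.00038732]), 'joint_torque': array([-4.52108015e-04, -5.02845454e+01, -3.57467544e+01,  7.29568116e-02,
        2.49188236e-02, -1.16512806e-04]), 'ee_pos': array([212.77460563, 640.32512187, 403.68931655]), 'eef_rot': array([-1.67896583e-04,  1.59716993e-01,  9.87162462e-01, -8.53316667e-04]), 'contact_force': array([-0.29311898, -1.35612434, -0.21420418]), 'ft_torque': array([ 5.08434566e-02, -1.23339310e-02, -3.02443603e-05]), 'width': 0.9975435006166878}
```

View pics/a1.png

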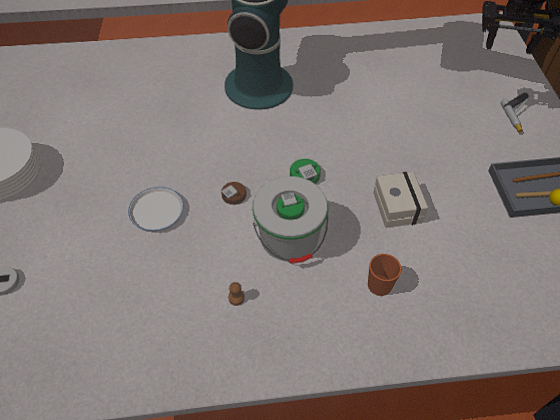

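View pics/b1.png

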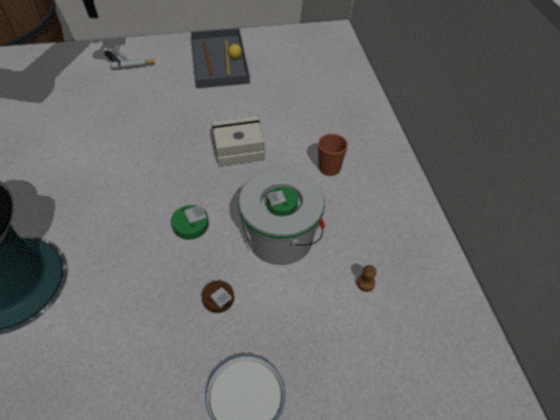

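The scene view shows the pail with the green cap at about (290,205), its tab pointing towards the robot, and the dish at (157,210). The side view shows the cap at (283,200), the dish at (245,393), the mould at (240,140), the beaker at (332,152) and the stamp at (367,278). The look-alikes stand on the table.

```bash
python3 - <<'E'
from h import *
def blob(s,m,uv,rad):
    mm=np.zeros(m.shape,np.uint8);cv2.circle(mm,uv,rad,255,-1);m=(m&(mm>0)).astype(np.uint8)
    n,l,st,c=cv2.connectedComponentsWithStats(m)
    i=1+np.argmax(st[1:,4]); v,u=np.nonzero(l==i); return np.c_[u,v]
def white(s):
    p=s['pixels'].astype(int);return p
for f,cap,dish,tab,r in(('a1.png',(290,206),(157,210),(289,199),7),('b1.png',(283,200),(245,395),(277,198),7)):
    s=load(f);p=s['pixels'].astype(int);g=(p[...,1]-np.maximum(p[...,0],p[...,2])>40)
    pts=blob(s,g,cap,24)
    W=onz(s,pts,140)[:,:2]
    hull=cv2.convexHull(W.astype(np.float32));print(f,'cap n',len(pts),'hullcircle',cv2.minEnclosingCircle(hull))
    # tab : bright, low saturation within cap hull
    hp=cv2.convexHull(pts.astype(np.int32));mk=np.zeros(g.shape,np.uint8);cv2.fillConvexPoly(mk,hp,1)
    cv2.circle(mk,tab,12,1,-1)
    sat=p.max(2)-p.min(2); 
    t=blob(s,(sat<40)&(p.min(2)>150),tab,16); 
    TW=onz(s,t,149)[:,:2];print(' tab n',len(t),TW.mean(0),cv2.minAreaRect(TW.astype(np.float32)))
    b=(p[...,2]-p[...,0]>12); d=blob(s,b,dish,50); 
    DW=onz(s,d,16)[:,:2];print(' dish',len(d),cv2.minEnclosingCircle(cv2.convexHull(DW.astype(np.float32))))
a=load('a1.png');b=load('b1.png')
for n,z,u,v in(('mould',69,(396,190),(238,134)),('stamp',62,(236,286),(369,270)),('beaker',85,(384,264),(333,141)),('brown',20,(234,191),(218,294)),('green',20,(305,170),(190,220))):
    print(n,onz(a,[u],z)[0],onz(b,[v],z)[0])
s=cv2.imread('pics/a1.png')[150:265,235:345];t=cv2.imread('pics/b1.png')[155:270,230:340]
cv2.imwrite('pics/z1.png',cv2.resize(np.hstack([s,t]),(770,402),interpolation=cv2.INTER_CUBIC))
E
```

```text
a1.png cap n 296 hullcircle ((575.0850219726562, 21.32331657409668), 31.550634384155273)
 tab n 2 [543.83871149  47.31893851] ((543.8386840820312, 47.318939208984375), (2.3335907459259033, 0.0), -96.6355209350586)
 dish 217 ((451.54840087890625, -308.5823974609375), 71.13178253173828)
b1.png cap n 221 hullcircle ((574.24560546875, 16.2235050201416), 30.307336807250977)Traceback (most recent call last):
  File "<stdin>", line 17, in <module>
  File "<stdin>", line 5, in blob
    return _wrapfunc(a, 'argmax', axis=axis, out=out, **kwds)
    return bound(*args, **kwds)
ValueError: attempt to get argmax of an empty sequence
```

```bash
cat >> h.py <<'E'
def toolR(yaw,tilt=0):
    """tool down; yaw=angle of tool y from world y (ccw, deg); tilt about world y (deg, + swings the tips to -x)"""
    return R.from_euler('y',tilt,degrees=True)*R.from_euler('z',yaw,degrees=True)*R.from_matrix([[-1,0,0],[0,1,0],[0,0,-1]])
def go(pos,Rt,st=None,tip=None):
    """row from the measured pose to TCP pos (mm); if tip given, pos is of the point tip mm ahead of TCP"""
    st=st or read_state(); R0=rot(st['eef_rot']); pos=np.array(pos,float)
    if tip is not None: pos=pos-Rt.apply([0,0,tip])
    w=(R0.inv()*Rt).as_rotvec(degrees=True); d=R0.inv().apply(pos-st['ee_pos'])/1000
    print('row',np.round(w,2).tolist(),np.round(d,4).tolist())
def stat():
    s=read_state();R0=rot(s['eef_rot']);print('t',s['clock'],'tcp',s['ee_pos'].round(2),'tip',(s['ee_pos']+R0.apply([0,0,166])).round(2),'z',R0.apply([0,0,1]).round(3),'y',R0.apply([0,1,0]).round(3),'F',s['contact_force'].round(2),'M',s['ft_torque'].round(3),'w',round(s['width'],3),'q',s['q'].round(3))
E
python3 - <<'E'
from h import *
c=load('c1.png');st=read_state();R0=rot(st['eef_rot'])
Rc=R0.inv()*rot(c['orientation']);pc=R0.inv().apply(np.array(c['xyz'])-st['ee_pos'])
print('cam in tool',pc,Rc.apply([0,0,1]))
for p in([575,20,400],[560,20,400],[600,20,400]):
    Rt=toolR(0); s=dict(c);s['xyz']=np.array(p)+Rt.apply(pc);q=(Rt*Rc).as_quat();s['orientation']=[q[3],*q[:3]]
    print(p,proj(s,[[575,20,140],[543,20,140],[607,20,140]]).round())
go([575,20,400],toolR(0))
a=load('a1.png');b=load('b1.png')
for n,z,u,v in(('mould',69,(396,190),(238,134)),('stamp',62,(236,286),(369,270)),('beaker',85,(384,264),(333,141)),('brown',20,(234,191),(218,294)),('green',20,(305,170),(190,220)),('dish',16,(157,210),(245,393))):
    print(n,onz(a,[u],z)[0].round(),onz(b,[v],z)[0].round())
s=cv2.imread('pics/a1.png')[150:265,235:345];t=cv2.imread('pics/b1.png')[155:270,230:340]
cv2.imwrite('pics/z1.png',cv2.resize(np.hstack([s,t]),(770,402),interpolation=cv2.INTER_CUBIC))
E
```

```text
cam in tool [70.29493852  0.90484609 19.37788096] [-2.73070280e-01 -5.83639991e-05  9.61994085e-01]
[575, 20, 400] [[277. 215.]
 [277. 173.]
 [277. 255.]]
[560, 20, 400] [[277. 234.]
 [277. 193.]
 [277. 272.]]
[600, 20, 400] [[277. 182.]
 [277. 137.]
 [277. 224.]]
row [-0.1, -0.02, -18.38] [-0.5394, -0.4744, 0.0045]
mould [506. 301.  69.] [515. 297.  69.]
stamp [ 728. -119.   62.] [ 726. -127.   62.]
beaker [724. 216.  85.] [736. 220.  85.]
brown [ 423. -105.   20.] [ 425. -110.   20.]
green [373.  91.  20.] [380.  86.  20.]
dish [ 459. -306.   16.] [ 455. -308.   16.]
```

```bash
python3 -m creep '[0,0,-9,-0.27,-0.237,0.002,-1, 0,0,-18.4,-0.539,-0.474,0.0045,-1, 0,0,-18.4,-0.539,-0.474,0.0045,-1, 0,0,-18.4,-0.539,-0.474,0.0045,-1, 0,0,-18.4,-0.539,-0.474,0.0045,-1, 0,0,-18.4,-0.539,-0.474,0.0045,-1, 0,0,-18.4,-0.539,-0.474,0.0045,-1, 0,0,-18.4,-0.539,-0.474,0.0045,-1]'; python3 -c "
from h import *;stat();go([575,20,400],toolR(0))"
```

```text
clock: 1.15
ee_pos: [465.6, 206.9, 401.5]
eef_rot: [0.0, -0.0, 1.0, 0.0]
contact_force: [0.9, 0.3, 0.4]
width: 1.002
t 1.15 tcp [465.56 206.91 401.54] tip [465.61 206.93 235.54] z [ 0.  0. -1.] y [-0.  1.  0.] F [0.87 0.31 0.38] M [ 0.033 -0.043 -0.01 ] w 1.002 q [ 0.369 -0.05   1.955  0.     1.236 -1.202]
row [0.01, 0.02, 0.03] [-0.1094, -0.187, 0.0015]
```

```bash
python3 -m creep '[0,0,0,-0.109,-0.187,0.0015,-1, 0,0,0,-0.109,-0.187,0.0015,-1, 0,0,0,-0.109,-0.187,0.0015,-1, 0,0,0,-0.109,-0.187,0.0015,-1, 0,0,0,-0.109,-0.187,0.0015,-1, 0,0,0,-0.109,-0.187,0.0015,-1]'; python3 -c "
from h import *;stat();snap('wrist','c2.png')"
```

```text
clock: 1.9
ee_pos: [573.7, 22.4, 399.7]
eef_rot: [-0.001, -0.0, 1.0, 0.0]
contact_force: [-0.0, 0.5, -0.2]
width: 1.002
t 1.9 tcp [573.66  22.4  399.67] tip [573.47  22.5  233.67] z [-0.001  0.001 -1.   ] y [-0.     1.     0.001] F [-0.03  0.48 -0.25] M [ 0.054  0.003 -0.022] w 1.002 q [-5.000e-03  7.800e-02  1.830e+00  1.000e-03  1.235e+00 -1.576e+00]
```

View pics/c2.png

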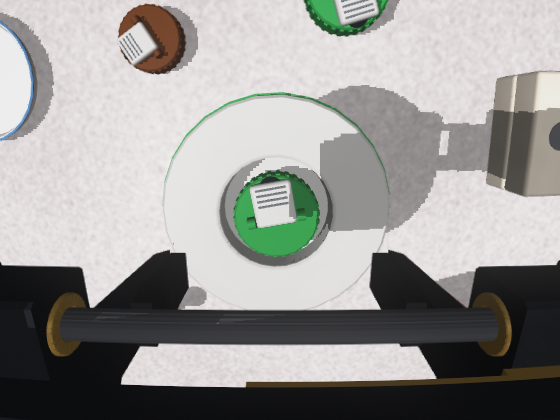

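The wrist view shows the cap at about (277,213) in its well. The tab runs from the hinge (278,223) to its end (268,182), so it is yawed about 10°. Next I measure it precisely.

```bash
python3 - <<'E'
from h import *
s=load('c2.png');p=s['pixels'].astype(int)
roi=np.zeros(p.shape[:2],np.uint8);cv2.circle(roi,(277,213),50,1,-1)
g=((p[...,1]-np.maximum(p[...,0],p[...,2])>25)&(roi>0)).astype(np.uint8)
n,l,st,c=cv2.connectedComponentsWithStats(g);i=1+np.argmax(st[1:,4])
v,u=np.nonzero(l==i);print('cap px',len(u),u.min(),u.max(),v.min(),v.max())
W=onz(s,np.c_[u,v],139.5)[:,:2];print('cap',cv2.minEnclosingCircle(cv2.convexHull(W.astype(np.float32))))
pts=np.c_[u,v]
# tab: non-green bright inside hull interior
hull=cv2.convexHull(pts.astype(np.int32));mk=np.zeros(g.shape,np.uint8);cv2.fillConvexPoly(mk,hull,1);mk=cv2.erode(mk,np.ones((5,5)))
sat=p.max(2)-p.min(2);t=((sat<45)&(p.max(2)>90)&(mk>0)).astype(np.uint8);t=cv2.morphologyEx(t,cv2.MORPH_CLOSE,np.ones((5,5)));t=cv2.morphologyEx(t,cv2.MORPH_OPEN,np.ones((7,7)))
n,l,st,c=cv2.connectedComponentsWithStats(t);i=1+np.argmax(st[1:,4]);v,u=np.nonzero(l==i)
r=cv2.minAreaRect(np.c_[u,v].astype(np.int32));bx=cv2.boxPoints(r);print('tab box px',bx.round(1).tolist())
T=onz(s,bx,148.5);print(T.round(1).tolist(),'mean',T.mean(0),'sides',np.linalg.norm(np.diff(T,axis=0),axis=1))
im=cv2.cvtColor(s['pixels'],cv2.COLOR_RGB2BGR);cv2.polylines(im,[bx.astype(int)],True,(0,0,255),1)
cv2.imwrite('pics/z2.png',cv2.resize(im[155:275,210:345],None,fx=5,fy=5,interpolation=cv2.INTER_CUBIC))
E
```

```text
cap px 3735 233 319 173 256
cap ((574.2628784179688, 21.408153533935547), 33.44158935546875)
tab box px [[248.5, 185.10000610351562], [290.20001220703125, 177.89999389648438], [297.70001220703125, 221.0], [256.0, 228.3000030517578]]
[[549.3, 2.3, 148.5], [544.1, 31.6, 148.5], [575.6, 37.4, 148.5], [581.3, 7.0, 148.5]] mean [562.55538259  19.5990178  148.5       ] sides [29.82265041 32.10949117 30.90492366]
```

View pics/z2.png

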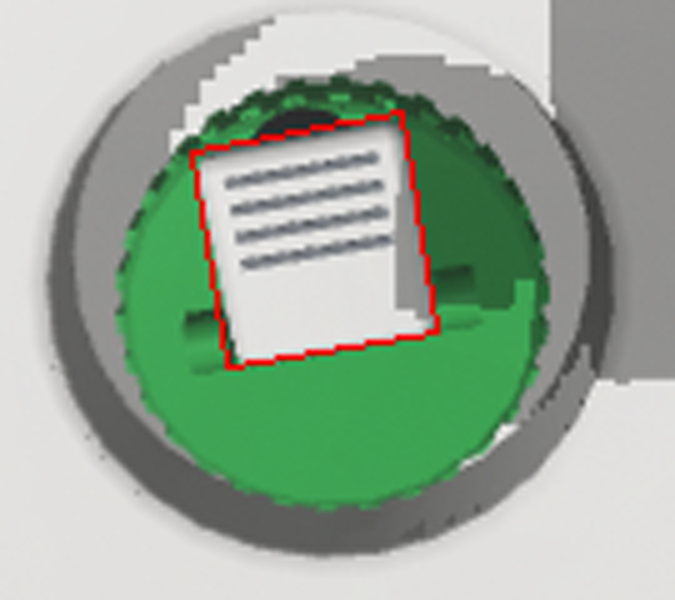

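```bash
sed -i "s/return R.from_euler('y',tilt,degrees=True)\*R.from_euler('z',yaw,degrees=True)/return R.from_euler('z',yaw,degrees=True)*R.from_euler('y',tilt,degrees=True)/" h.py; python3 -c "
from h import *
go([554.7,18.1,160],toolR(9.4),tip=166)"
```

```text
row [0.03, -0.05, -9.33] [0.0188, -0.0047, 0.0738]
```

```bash
python3 -m creep '[0.03,-0.05,-5,0.0188,-0.0047,0.035,-1, 0.03,-0.05,-9.33,0.0188,-0.0047,0.0738,-1, 0.03,-0.05,-9.33,0.0188,-0.0047,0.0738,-1, 0.03,-0.05,-9.33,0.0188,-0.0047,0.0738,-0.2, 0.03,-0.05,-9.33,0.0188,-0.0047,0.0738,-0.2, 0.03,-0.05,-9.33,0.0188,-0.0047,0.0738,-0.2]'; python3 -c "
from h import *;stat();go([554.7,18.1,142.7],toolR(9.4),tip=166)"
```

```text
clock: 2.7
ee_pos: [556.0, 17.3, 327.9]
eef_rot: [0.002, -0.081, 0.997, -0.0]
contact_force: [-0.1, 0.8, 0.4]
width: 0.685
t 2.7 tcp [556.01  17.31 327.95] tip [556.62  17.23 161.95] z [ 0.004 -0.    -1.   ] y [-0.162  0.987 -0.001] F [-0.08  0.77  0.36] M [ 0.034  0.079 -0.029] w 0.685 q [-0.014  0.101  1.942 -0.     1.095 -1.747]
row [-0.06, 0.2, -0.06] [0.0012, 0.001, 0.0192]
```

```bash
python3 -m creep '[0,0.1,0,0.001,0.001,0.010,-0.2, 0,0.1,0,0.001,0.001,0.015,-0.2, 0,0.1,0,0.001,0.001,0.015,-0.2, 0,0.1,0,0.001,0.001,0.015,-0.2]'; python3 -c "
from h import *;stat();go([554.7,18.1,142.7],toolR(9.4),tip=166)"
```

```text
clock: 3.2
ee_pos: [554.2, 17.9, 311.1]
eef_rot: [-0.001, -0.081, 0.997, -0.0]
contact_force: [0.3, 0.1, -0.2]
width: 0.6
t 3.2 tcp [554.19  17.94 311.13] tip [554.01  17.82 145.13] z [-0.001 -0.001 -1.   ] y [-0.162  0.987 -0.001] F [ 0.34  0.1  -0.24] M [ 0.054  0.05  -0.016] w 0.6 q [-1.200e-02  1.160e-01  1.960e+00 -1.000e-03  1.067e+00 -1.746e+00]
row [-0.03, -0.07, -0.06] [-0.0005, 0.0001, 0.0024]
```

```bash
python3 -m creep '[0,0,0,-0.0003,0,0.0023,-0.2, 0,0,0,-0.0003,0,0.0023,-0.2]'; python3 -m creep '[0,0,0,0,0,0,0.1, 0,0,0,0,0,0,0.35, 0,0,0,0,0,0,0.35, 0,0,0,0,0,0,0.6, 0,0,0,0,0,0,0.6]'; python3 -c "
from h import *;stat();snap('wrist','c3.png');go([554.7,18.1,142.7],toolR(9.4),tip=166)"
```

```text
clock: 3.45
ee_pos: [554.5, 18.0, 308.9]
eef_rot: [-0.0, -0.082, 0.997, -0.0]
contact_force: [-0.3, -0.1, -0.5]
width: 0.6
clock: 4.08
ee_pos: [554.5, 17.6, 309.1]
eef_rot: [-0.0, -0.082, 0.997, -0.001]
contact_force: [-1.0, -4.8, -0.6]
width: 0.331
t 4.075 tcp [554.52  17.55 309.09] tip [554.41  17.26 143.09] z [-0.001 -0.002 -1.   ] y [-0.162  0.987 -0.002] F [-0.95 -4.78 -0.56] M [-0.764  0.059  0.005] w 0.331 q [-0.013  0.118  1.961 -0.002  1.063 -1.746]
row [-0.09, -0.05, -0.04] [-0.0003, 0.0004, 0.0004]
```

View pics/c3.png

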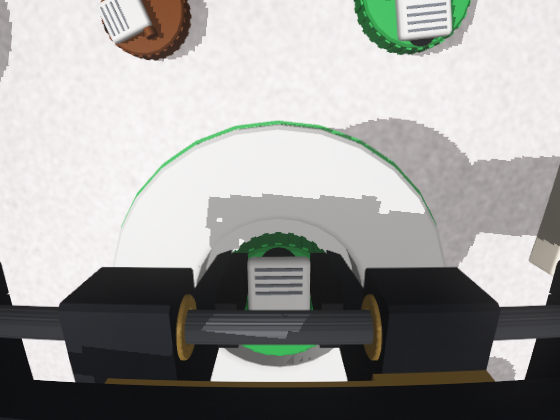

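The wrist view shows the tab at about (279,280), held by its sides between the pads, opening 29 mm. Now I turn it about the hinge.

```bash
python3 -m creep '[0,5,0,-0.0144,-0.0003,-0.0011,0.6, 0,10,0,-0.0288,-0.0003,-0.001,0.6, 0,10,0,-0.0288,-0.0003,-0.001,0.6, 0,10,0,-0.0288,-0.0003,-0.001,0.6]'; python3 -c "
from h import *;stat()"
```

```text
clock: 4.62
ee_pos: [582.8, 22.3, 310.0]
eef_rot: [-0.087, -0.081, 0.993, -0.007]
contact_force: [-1.1, -2.9, 1.8]
width: 0.331
t 4.625 tcp [582.83  22.34 309.99] tip [554.43  17.55 146.51] z [-0.171 -0.029 -0.985] y [-0.162  0.987 -0.001] F [-1.06 -2.88  1.76] M [-0.485  0.095  0.133] w 0.331 q [ 0.004  0.226  1.838 -0.03   1.25  -1.718]
```

```bash
python3 -m creep '[0,5,0,-0.0144,-0.0002,-0.0011,0.6, 0,10,0,-0.0288,-0.0002,-0.001,0.6, 0,15,0,-0.0432,-0.0002,0.0004,0.6, 0,20,0,-0.0574,-0.0002,0.0031,0.6, 0,20,0,-0.0574,-0.0002,0.0031,0.6, 0,20,0,-0.0574,-0.0002,0.0031,0.6]'; python3 -c "
from h import *;stat()"
```

```text
clock: 5.38
ee_pos: [638.0, 31.5, 297.2]
eef_rot: [-0.258, -0.079, 0.963, -0.021]
contact_force: [-0.9, -1.5, 2.9]
width: 0.334
t 5.375 tcp [638.    31.49 297.16] tip [556.18  17.99 153.35] z [-0.493 -0.081 -0.866] y [-0.162  0.987 -0.   ] F [-0.85 -1.47  2.9 ] M [-0.336  0.074  0.157] w 0.334 q [ 0.029  0.453  1.601 -0.067  1.607 -1.69 ]
```

```bash
python3 -m creep '[0,5,0,-0.0144,-0.0001,-0.0011,0.6, 0,10,0,-0.0288,-0.0001,-0.001,0.6, 0,15,0,-0.0432,-0.0001,0.0004,0.6, 0,20,0,-0.0574,-0.0001,0.0031,0.6, 0,20,0,-0.0574,-0.0001,0.0031,0.6, 0,20,0,-0.0574,-0.0001,0.0031,0.6]'; python3 -c "
from h import *;stat()"
```

```text
clock: 6.12
ee_pos: [685.6, 39.3, 265.8]
eef_rot: [-0.421, -0.074, 0.903, -0.034]
contact_force: [-0.0, -2.3, 3.4]
width: 0.334
t 6.125 tcp [685.56  39.3  265.76] tip [560.11  18.69 159.01] z [-0.756 -0.124 -0.643] y [-0.162  0.987  0.   ] F [-0.   -2.28  3.42] M [-0.097  0.105  0.088] w 0.334 q [ 0.044  0.681  1.388 -0.097  1.94  -1.683]
```

```bash
python3 -m creep '[0,5,0,-0.0144,-0.0001,-0.0011,0.6, 0,10,0,-0.0288,-0.0001,-0.001,0.6, 0,15,0,-0.0432,-0.0001,0.0004,0.6, 0,15,0,-0.0432,-0.0001,0.0004,0.6, 0,15,0,-0.0432,-0.0001,0.0004,0.6]'; python3 -m creep '[0,0,0,0,0,0,0.2, 0,0,0,0,0,0,-0.4, 0,0,0,0,0,0,-0.4,0,0,0,0,0,0,-0.4]'; python3 -c "
from h import *;stat();go([574.4,21.4,210],toolR(9.4),tip=166)"
```

```text
clock: 6.75
ee_pos: [712.7, 43.7, 232.3]
eef_rot: [-0.535, -0.069, 0.841, -0.043]
contact_force: [0.7, 0.5, 3.4]
width: 0.329
clock: 7.25
ee_pos: [712.7, 43.4, 232.0]
eef_rot: [-0.536, -0.069, 0.84, -0.044]
contact_force: [0.7, 0.3, -0.6]
width: 0.691
t 7.25 tcp [712.74  43.37 231.95] tip [564.25  18.89 161.9 ] z [-0.895 -0.147 -0.422] y [-0.162  0.987 -0.001] F [ 0.7   0.3  -0.55] M [ 0.102 -0.335 -0.023] w 0.691 q [ 0.051  0.844  1.255 -0.124  2.172 -1.688]
row [0.0, -65.04, -0.06] [0.1897, 0.0007, 0.0662]
```

```bash
python3 -m creep '[0,0,0,0,0,-0.05,-0.4, 0,0,0,0,0,-0.07,-0.4, 0,-10,0,0.03,0,-0.05,-0.4, 0,-20,0,0.06,0,-0.02,-0.4, 0,-30,0,0.09,0,0.01,-0.6, 0,-40,0,0.12,0,0.03,-0.6, 0,-50,0,0.15,0,0.05,-1, 0,-60,0,0.18,0,0.06,-1]'; python3 -c "
from h import *;stat();go([574.4,21.4,215],toolR(-80.6),tip=166)"
```

```text
clock: 8.25
ee_pos: [582.7, 22.1, 370.6]
eef_rot: [-0.041, -0.081, 0.996, -0.004]
contact_force: [-0.3, -0.4, -0.4]
width: 0.991
t 8.25 tcp [582.72  22.11 370.64] tip [569.17  19.77 205.21] z [-0.082 -0.014 -0.997] y [-0.162  0.987 -0.001] F [-0.29 -0.43 -0.43] M [ 0.028 -0.018  0.024] w 0.991 q [-1.000e-03  1.430e-01  1.814e+00 -1.500e-02  1.267e+00 -1.729e+00]
row [-3.76, -3.7, 89.89] [0.0092, 0.0006, -0.0096]
```

```bash
python3 -m creep '[-3.76,-3.7,89.9,0.0092,0.0006,-0.0096,-1, -3.76,-3.7,89.9,0.0092,0.0006,-0.0096,-1, -3.76,-3.7,89.9,0.0092,0.0006,-0.0096,-1, -3.76,-3.7,89.9,0.0092,0.0006,-0.0096,-1, -3.76,-3.7,89.9,0.0092,0.0006,-0.0096,-1, -3.76,-3.7,89.9,0.0092,0.0006,-0.0096,-1, -3.76,-3.7,89.9,0.0092,0.0006,-0.0096,-1, -3.76,-3.7,89.9,0.0092,0.0006,-0.0096,-1]';python3 -c "
from h import *;go([574.4,21.4,215],toolR(-80.6),tip=166)"
```

```text
clock: 9.25
ee_pos: [575.7, 21.5, 380.5]
eef_rot: [-0.004, 0.622, 0.783, -0.002]
contact_force: [-1.0, -0.3, -0.7]
width: 0.998
row [-0.46, -0.18, 3.74] [0.0002, -0.0013, -0.0005]
```

```bash
python3 -m creep '[-0.46,-0.18,3.8,0.0002,-0.0013,-0.0005,-1, -0.46,-0.18,3.8,0.0002,-0.0013,-0.0005,-1, -0.46,-0.18,3.8,0.0002,-0.0013,-0.0005,-1]';python3 -c "
from h import *;stat();snap('wrist','c4.png');go([574.4,21.4,215],toolR(-80.6),tip=166)"
```

```text
clock: 9.62
ee_pos: [574.5, 21.4, 380.9]
eef_rot: [-0.0, 0.644, 0.765, -0.0]
contact_force: [-0.6, -0.3, -0.6]
width: 1.001
t 9.625 tcp [574.51  21.39 380.93] tip [574.45  21.41 214.93] z [-0.  0. -1.] y [ 0.986  0.17  -0.   ] F [-0.63 -0.34 -0.62] M [-0.091  0.001  0.015] w 1.001 q [-0.006  0.092  1.849  0.     1.2   -0.177]
row [-0.02, -0.01, 0.35] [0.0, -0.0002, -0.0001]
```

View pics/c4.png

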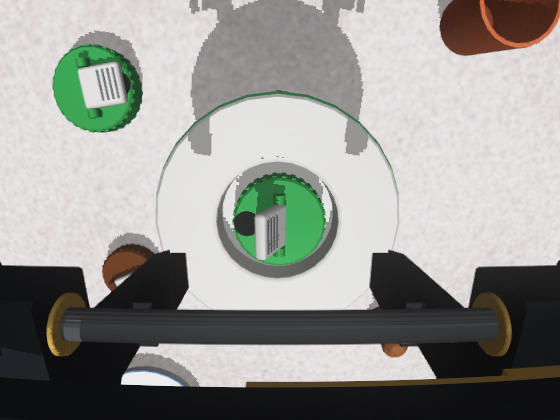

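The wrist view shows the tab at (270,230), standing about 65° and leaning towards the cap's -x side. The jaws straddle it.

```bash
python3 -m creep '[0,0,0.3,0,-0.0002,0.04,-1, 0,0,0.3,0,-0.0002,0.063,-0.5, 0,0,0.3,0,-0.0002,0.063,0, 0,0,0.3,0,-0.0002,0.063,0.3, 0,0,0.3,0,-0.0002,0.063,0.5, 0,0,0.3,0,-0.0002,0.063,0.6, 0,0,0.3,0,-0.0002,0.063,0.7, 0,0,0.3,0,-0.0002,0.063,0.7]'; python3 -m creep '[0,0,0,0,0,0,0.76, 0,0,0,0,0,0,0.8, 0,0,0,0,0,0,0.9, 0,0,0,0,0,0,0.9]'; python3 -c "
from h import *;stat()"
```

```text
clock: 10.68
ee_pos: [574.3, 21.3, 318.1]
eef_rot: [-0.0, 0.647, 0.763, -0.0]
contact_force: [-0.6, 1.0, -0.5]
width: 0.233
clock: 11.18
ee_pos: [574.5, 21.4, 317.8]
eef_rot: [-0.0, 0.647, 0.763, 0.0]
contact_force: [0.5, -0.4, -0.2]
width: 0.088
t 11.175 tcp [574.47  21.4  317.83] tip [574.47  21.42 151.83] z [ 0.  0. -1.] y [0.987 0.163 0.   ] F [ 0.49 -0.42 -0.23] M [-0.023  0.003  0.057] w 0.088 q [-0.006  0.146  1.912  0.     1.084 -0.17 ]
```

The opening is 7.7 mm, so the pads lie flat on the upright tab, and the forces are near zero. I start unscrewing.

```bash
python3 -m creep '[0,0,-3,0,0,-0.00015,1, 0,0,-6,0,0,-0.0003,1, 0,0,-9,0,0,-0.00045,1, 0,0,-12,0,0,-0.0006,1]'; python3 -c "
from h import *;stat()"
```

```text
clock: 11.68
ee_pos: [574.2, 21.7, 318.3]
eef_rot: [-0.001, 0.563, 0.826, 0.0]
contact_force: [-0.8, 1.4, -0.2]
width: 0.089
t 11.675 tcp [574.18  21.71 318.3 ] tip [574.01  21.9  152.3 ] z [-0.001  0.001 -1.   ] y [ 0.931  0.366 -0.001] F [-0.79  1.37 -0.18] M [ 0.204  0.165 -0.159] w 0.089 q [-6.000e-03  1.460e-01  1.911e+00  1.000e-03  1.086e+00 -3.810e-01]
```

```bash
python3 -m creep '[0,0,-4,0,0,-0.0002,1, 0,0,-8,0,0,-0.0004,1, 0,0,-12,0,0,-0.0006,1, 0,0,-16,0,0,-0.0008,1]'; python3 -c "
from h import *;stat()"; python3 -m creep '[0,0,-4,0,0,-0.0002,1, 0,0,-8,0,0,-0.0004,1, 0,0,-12,0,0,-0.0006,1, 0,0,-16,0,0,-0.0008,1, 0,0,-20,0,0,-0.001,1,  0,0,-20,0,0,-0.001,1]'; python3 -c "
from h import *;stat();s=snap('side','b2.png')
im=cv2.imread('pics/b2.png')[120:270,190:380];cv2.imwrite('pics/z3.png',cv2.resize(im,None,fx=4,fy=4,interpolation=cv2.INTER_CUBIC))"
```

```text
clock: 12.18
ee_pos: [574.0, 21.7, 318.9]
eef_rot: [-0.001, 0.442, 0.897, 0.0]
contact_force: [-1.1, 1.9, -1.1]
width: 0.087
t 12.175 tcp [574.04  21.73 318.94] tip [573.78  21.91 152.94] z [-0.002  0.001 -1.   ] y [ 0.793  0.609 -0.001] F [-1.13  1.94 -1.12] M [ 0.235  0.187 -0.061] w 0.087 q [-6.000e-03  1.450e-01  1.911e+00  1.000e-03  1.087e+00 -6.610e-01]
clock: 12.92
ee_pos: [574.2, 21.4, 319.8]
eef_rot: [-0.001, 0.281, 0.96, -0.0]
contact_force: [0.3, 0.3, -1.3]
width: 0.085
t 12.925 tcp [574.18  21.36 319.83] tip [573.99  21.37 153.83] z [-0.001  0.    -1.   ] y [ 0.539  0.842 -0.001] F [ 0.29  0.29 -1.33] M [ 0.049 -0.033  0.043] w 0.085 q [-0.006  0.144  1.91   0.     1.089 -1.007]
```

View pics/z3.png

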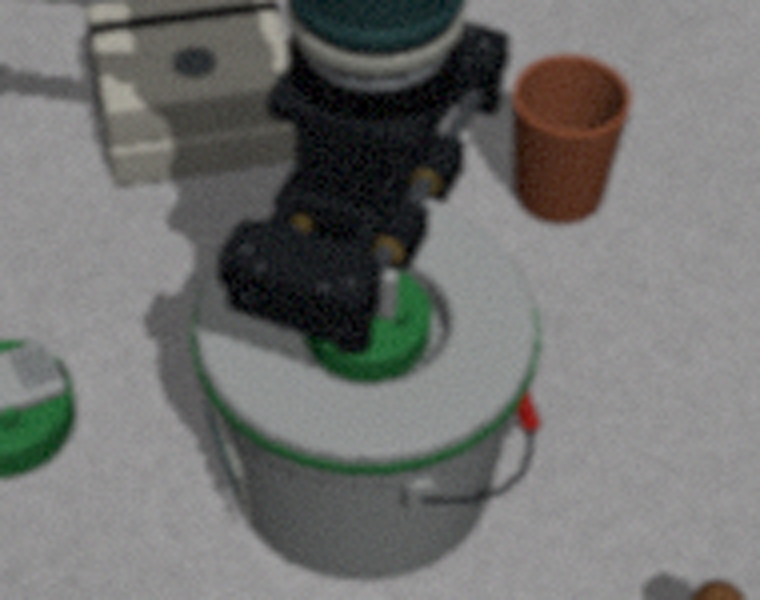

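The side view shows the tab upright in the jaws at about (388,290) of the crop, with the cap turned. Now small guarded steps until the stop shows.

```bash
cat > g.py <<'E'
import sys
from bench import read_state
s=read_state();m=s['ft_torque'][2];print(round(float(s['q'][5]),4),round(float(m),3),s['contact_force'].round(1))
sys.exit(m<-0.065)
E
python3 -m creep '[0,0,-1.5,0,0,-0.00007,1,0,0,-3,0,0,-0.00015,1,0,0,-4,0,0,-0.0002,1]' >/dev/null
exec 2>/dev/null
python3 g.py && python3 -m creep '[0,0,-0.5,0,0,-0.000025,1]' >/dev/null && python3 g.py && python3 -m creep '[0,0,-0.5,0,0,-0.000025,1]' >/dev/null && python3 g.py && python3 -m creep '[0,0,-0.5,0,0,-0.000025,1]' >/dev/null && python3 g.py && python3 -m creep '[0,0,-0.5,0,0,-0.000025,1]' >/dev/null && python3 g.py && python3 -m creep '[0,0,-0.5,0,0,-0.000025,1]' >/dev/null && python3 g.py && python3 -m creep '[0,0,-0.5,0,0,-0.000025,1]' >/dev/null && python3 g.py && python3 -m creep '[0,0,-0.5,0,0,-0.000025,1]' >/dev/null && python3 g.py && python3 -m creep '[0,0,-0.5,0,0,-0.000025,1]' >/dev/null && python3 g.py && python3 -m creep '[0,0,-0.5,0,0,-0.000025,1]' >/dev/null && python3 g.py && python3 -m creep '[0,0,-0.5,0,0,-0.000025,1]' >/dev/null && python3 g.py
```

```text
-1.0788 -0.076 [ 0.5  0.9 -4.3]
```

```bash
python3 -m creep '[0,0,0,0,0,0.0002,1]' >/dev/null; python3 g.py;python3 -m creep '[0,0,0,0,0,0.0000,1]' >/dev/null; python3 g.py; python3 -c "
from h import *;stat()"
```

```text
-1.0778 -0.008 [ 0.5  0.8 -3.5]
-1.0776 0.016 [-0.1  1.8 -3.9]
t 13.6 tcp [574.27  21.37 320.12] tip [574.16  21.39 154.12] z [-0.001  0.    -1.   ] y [ 0.479  0.878 -0.   ] F [-0.12  1.76 -3.94] M [0.069 0.002 0.016] w 0.088 q [-0.006  0.144  1.91   0.     1.089 -1.078]False
False
```

```bash
python3 -m creep '[0,0,0,0,0,0.0004,1,0,0,0,0,0,0.0004,1]' >/dev/null; python3 g.py
python3 -m creep '[0,0,-0.5,0,0,-0.000025,1]' >/dev/null ; python3 g.py && python3 -m creep '[0,0,-0.5,0,0,-0.000025,1]' >/dev/null && python3 g.py && python3 -m creep '[0,0,-0.5,0,0,-0.000025,1]' >/dev/null && python3 g.py && python3 -m creep '[0,0,-0.5,0,0,-0.000025,1]' >/dev/null && python3 g.py && python3 -m creep '[0,0,-0.5,0,0,-0.000025,1]' >/dev/null && python3 g.py && python3 -m creep '[0,0,-0.5,0,0,-0.000025,1]' >/dev/null && python3 g.py
```

```text
-1.0777 -0.029 [-1.3  1.  -2.6]
-1.0869 -0.03 [-0.3  0.9 -1.9]False
False
```

```bash
sed -i 's/sys.exit(m<-0.065)/sys.exit(int(m<-0.065))/' g.py
python3 g.py && python3 -m creep '[0,0,-0.5,0,0,-0.000025,1]' >/dev/null && python3 g.py && python3 -m creep '[0,0,-0.5,0,0,-0.000025,1]' >/dev/null && python3 g.py && python3 -m creep '[0,0,-0.5,0,0,-0.000025,1]' >/dev/null && python3 g.py && python3 -m creep '[0,0,-0.5,0,0,-0.000025,1]' >/dev/null && python3 g.py && python3 -m creep '[0,0,-0.5,0,0,-0.000025,1]' >/dev/null && python3 g.py && python3 -m creep '[0,0,-0.5,0,0,-0.000025,1]' >/dev/null && python3 g.py && python3 -m creep '[0,0,-0.5,0,0,-0.000025,1]' >/dev/null && python3 g.py && python3 -m creep '[0,0,-0.5,0,0,-0.000025,1]' >/dev/null && python3 g.py && python3 -m creep '[0,0,-0.5,0,0,-0.000025,1]' >/dev/null && python3 g.py && python3 -m creep '[0,0,-0.5,0,0,-0.000025,1]' >/dev/null && python3 g.py && python3 -m creep '[0,0,-0.5,0,0,-0.000025,1]' >/dev/null && python3 g.py && python3 -m creep '[0,0,-0.5,0,0,-0.000025,1]' >/dev/null && python3 g.py
```

```text
-1.0869 -0.03 [-0.3  0.9 -1.9]
-1.0958 0.017 [-0.2  0.5 -0.4]
-1.1045 -0.051 [-0.3  0.3 -1.7]
-1.1132 -0.024 [-1.2  0.9 -0.8]
-1.122 -0.055 [-0.3 -0.1 -1.4]
-1.1307 0.021 [-0.4 -0.4 -0.9]
-1.1394 -0.041 [-1.1  0.2 -0.4]
-1.1481 -0.012 [-0.5 -0.2 -1.5]
-1.1569 -0.068 [-0.6 -0.1 -1.1]
```

```bash

python3 -m creep '[0,0,-0.3,0,0,-0.000015,1]' >/dev/null ; python3 g.py && python3 -m creep '[0,0,-0.5,0,0,-0.000025,1]' >/dev/null && python3 g.py && python3 -m creep '[0,0,-0.5,0,0,-0.000025,1]' >/dev/null && python3 g.py && python3 -m creep '[0,0,-0.5,0,0,-0.000025,1]' >/dev/null && python3 g.py && python3 -m creep '[0,0,-0.5,0,0,-0.000025,1]' >/dev/null && python3 g.py && python3 -m creep '[0,0,-0.5,0,0,-0.000025,1]' >/dev/null && python3 g.py && python3 -m creep '[0,0,-0.5,0,0,-0.000025,1]' >/dev/null && python3 g.py && python3 -m creep '[0,0,-0.5,0,0,-0.000025,1]' >/dev/null && python3 g.py && python3 -m creep '[0,0,-0.5,0,0,-0.000025,1]' >/dev/null && python3 g.py && python3 -m creep '[0,0,-0.5,0,0,-0.000025,1]' >/dev/null && python3 g.py && python3 -m creep '[0,0,-0.5,0,0,-0.000025,1]' >/dev/null && python3 g.py && python3 -m creep '[0,0,-0.5,0,0,-0.000025,1]' >/dev/null && python3 g.py && python3 -m creep '[0,0,-0.5,0,0,-0.000025,1]' >/dev/null && python3 g.py && python3 -m creep '[0,0,-0.5,0,0,-0.000025,1]' >/dev/null && python3 g.py && python3 -m creep '[0,0,-0.5,0,0,-0.000025,1]' >/dev/null && python3 g.py && python3 -m creep '[0,0,-0.5,0,0,-0.000025,1]' >/dev/null && python3 g.py
```

```text
-1.1619 -0.051 [-0.9  0.3 -1.2]
-1.1708 -0.059 [-0.7  1.4 -1. ]
-1.1796 -0.041 [-1.1 -0.1 -0.9]
-1.1883 -0.039 [-1.  -0.2 -1.4]
-1.197 -0.025 [-0.9 -0.2 -1.5]
-1.2057 -0.064 [-0.9 -0.4  0.1]
-1.2145 -0.032 [-1.1 -0.1 -0.2]
-1.2232 -0.001 [-1.5  0.2 -1. ]
-1.232 -0.044 [-1.1  0.  -0.1]
-1.2407 -0.026 [-1.  -0.4 -1. ]
-1.2494 0.012 [-0.3  0.  -1.1]
-1.2581 0.025 [-2.   0.1 -0.9]
-1.2668 -0.078 [-1.5 -0.3 -1. ]
```

```bash
sed -i 's/-0.065/-0.085/' g.py
python3 -m creep '[0,0,-0.3,0,0,-0.000015,1]' >/dev/null ; python3 g.py && python3 -m creep '[0,0,-0.5,0,0,-0.000025,1]' >/dev/null && python3 g.py && python3 -m creep '[0,0,-0.5,0,0,-0.000025,1]' >/dev/null && python3 g.py && python3 -m creep '[0,0,-0.5,0,0,-0.000025,1]' >/dev/null && python3 g.py && python3 -m creep '[0,0,-0.5,0,0,-0.000025,1]' >/dev/null && python3 g.py && python3 -m creep '[0,0,-0.5,0,0,-0.000025,1]' >/dev/null && python3 g.py && python3 -m creep '[0,0,-0.5,0,0,-0.000025,1]' >/dev/null && python3 g.py && python3 -m creep '[0,0,-0.5,0,0,-0.000025,1]' >/dev/null && python3 g.py && python3 -m creep '[0,0,-0.5,0,0,-0.000025,1]' >/dev/null && python3 g.py && python3 -m creep '[0,0,-0.5,0,0,-0.000025,1]' >/dev/null && python3 g.py && python3 -m creep '[0,0,-0.5,0,0,-0.000025,1]' >/dev/null && python3 g.py && python3 -m creep '[0,0,-0.5,0,0,-0.000025,1]' >/dev/null && python3 g.py && python3 -m creep '[0,0,-0.5,0,0,-0.000025,1]' >/dev/null && python3 g.py && python3 -m creep '[0,0,-0.5,0,0,-0.000025,1]' >/dev/null && python3 g.py && python3 -m creep '[0,0,-0.5,0,0,-0.000025,1]' >/dev/null && python3 g.py && python3 -m creep '[0,0,-0.5,0,0,-0.000025,1]' >/dev/null && python3 g.py && python3 -m creep '[0,0,-0.5,0,0,-0.000025,1]' >/dev/null && python3 g.py && python3 -m creep '[0,0,-0.5,0,0,-0.000025,1]' >/dev/null && python3 g.py && python3 -m creep '[0,0,-0.5,0,0,-0.000025,1]' >/dev/null && python3 g.py && python3 -m creep '[0,0,-0.5,0,0,-0.000025,1]' >/dev/null && python3 g.py && python3 -m creep '[0,0,-0.5,0,0,-0.000025,1]' >/dev/null && python3 g.py && python3 -m creep '[0,0,-0.5,0,0,-0.000025,1]' >/dev/null && python3 g.py
```

```text
-1.2719 -0.019 [-1.   0.1 -0.1]
-1.2807 -0.006 [-1.2 -0.8 -1.4]
-1.2895 -0.075 [-1.6 -0.1 -0.4]
-1.2983 -0.047 [-1.3 -0.  -0.9]
-1.307 0.007 [-1.1 -0.5 -1.3]
-1.3157 0.045 [-0.7  0.3 -0.2]
-1.3244 -0.026 [-0.6 -0.2 -0.9]
-1.3332 0.016 [-0.9 -0.4 -0.6]
-1.3419 -0.037 [-1.8 -0.2  0.1]
-1.3506 0.005 [-1.7 -0.  -1. ]
-1.3593 -0.033 [-0.7  0.2 -0.3]
-1.368 0.002 [-1.9  0.3  0. ]
-1.3767 -0.086 [-1.9 -0.2 -1.2]
```

```bash

python3 -m creep '[0,0,0,0,0,0,1]' >/dev/null ; python3 g.py && python3 -m creep '[0,0,-0.5,0,0,-0.000025,1]' >/dev/null && python3 g.py && python3 -m creep '[0,0,-0.5,0,0,-0.000025,1]' >/dev/null && python3 g.py && python3 -m creep '[0,0,-0.5,0,0,-0.000025,1]' >/dev/null && python3 g.py && python3 -m creep '[0,0,-0.5,0,0,-0.000025,1]' >/dev/null && python3 g.py && python3 -m creep '[0,0,-0.5,0,0,-0.000025,1]' >/dev/null && python3 g.py && python3 -m creep '[0,0,-0.5,0,0,-0.000025,1]' >/dev/null && python3 g.py && python3 -m creep '[0,0,-0.5,0,0,-0.000025,1]' >/dev/null && python3 g.py && python3 -m creep '[0,0,-0.5,0,0,-0.000025,1]' >/dev/null && python3 g.py && python3 -m creep '[0,0,-0.5,0,0,-0.000025,1]' >/dev/null && python3 g.py && python3 -m creep '[0,0,-0.5,0,0,-0.000025,1]' >/dev/null && python3 g.py && python3 -m creep '[0,0,-0.5,0,0,-0.000025,1]' >/dev/null && python3 g.py && python3 -m creep '[0,0,-0.5,0,0,-0.000025,1]' >/dev/null && python3 g.py && python3 -m creep '[0,0,-0.5,0,0,-0.000025,1]' >/dev/null && python3 g.py && python3 -m creep '[0,0,-0.5,0,0,-0.000025,1]' >/dev/null && python3 g.py && python3 -m creep '[0,0,-0.5,0,0,-0.000025,1]' >/dev/null && python3 g.py && python3 -m creep '[0,0,-0.5,0,0,-0.000025,1]' >/dev/null && python3 g.py && python3 -m creep '[0,0,-0.5,0,0,-0.000025,1]' >/dev/null && python3 g.py && python3 -m creep '[0,0,-0.5,0,0,-0.000025,1]' >/dev/null && python3 g.py && python3 -m creep '[0,0,-0.5,0,0,-0.000025,1]' >/dev/null && python3 g.py && python3 -m creep '[0,0,-0.5,0,0,-0.000025,1]' >/dev/null && python3 g.py && python3 -m creep '[0,0,-0.5,0,0,-0.000025,1]' >/dev/null && python3 g.py
```

```text
-1.3763 -0.097 [-2.4 -0.2 -1. ]
```

```bash

python3 -m creep '[0,0,0,0,0,0,1]' >/dev/null ; python3 g.py ; python3 -m creep '[0,0,0,0,0,0,1]' >/dev/null ; python3 g.py; python3 -m creep '[0,0,-0.25,0,0,-0.00001,1]' >/dev/null ; python3 g.py; python3 -m creep '[0,0,0,0,0,0,1]' >/dev/null ; python3 g.py; python3 -c "
from h import *;stat()"
```

```text
-1.3762 -0.094 [-1.5  0.5 -0.1]
-1.3762 -0.106 [-2.5 -0.6 -1.5]
-1.3807 -0.147 [-1.5 -0.4 -0.2]
-1.3806 -0.17 [-2.4 -0.1 -0.7]
t 18.85 tcp [574.28  21.37 320.65] tip [574.18  21.39 154.65] z [-0.001  0.    -1.   ] y [ 0.195  0.981 -0.   ] F [-2.35 -0.14 -0.68] M [ 0.019  0.434 -0.17 ] w 0.089 q [-0.006  0.143  1.909  0.     1.09  -1.381]
```

The stop shows: moment settled at -0.10, then -0.17 Nm, at about 1.21 rad. I back off slightly and lift slowly.

```bash
python3 -m creep '[0,0,1,0,0,0.00005,1,0,0,1,0,0,0.00005,1]' >/dev/null; python3 g.py;python3 -m creep '[0,0,0,0,0,-0.0003,1,0,0,0,0,0,-0.0006,1]' >/dev/null; python3 g.py;python3 -m creep '[0,0,0,0,0,-0.0005,1,0,0,0,0,0,-0.001,1]' >/dev/null; python3 g.py
```

```text
-1.3629 -0.018 [-1.9  0.4 -0.2]
-1.3632 -0.093 [-1.2 -0.8 -1.3]
-1.3631 0.026 [-1.6 -0.3 -2.3]
```

```bash
python3 -m creep '[0,0,0,0,0,-0.0007,1,0,0,0,0,0,-0.0014,1]' >/dev/null; python3 g.py&&python3 -m creep '[0,0,0,0,0,-0.001,1,0,0,0,0,0,-0.002,1]' >/dev/null; python3 g.py; python3 -m creep '[0,0,0,0,0,0,1]' >/dev/null; python3 g.py; python3 -c "
from h import *;stat()"
```

```text
-1.3631 -0.034 [-2.1 -0.3 -1.4]
-1.3632 0.006 [-2.2 -1.9 -1.8]
-1.3631 -0.047 [-2.1 -1.8 -0.9]
t 20.225 tcp [574.45  21.28 325.89] tip [574.47  21.26 159.89] z [ 0. -0. -1.] y [ 0.212  0.977 -0.   ] F [-2.11 -1.76 -0.87] M [-0.227  0.42  -0.047] w 0.084 q [-0.006  0.138  1.904 -0.     1.099 -1.363]
```

```bash
python3 -m creep '[0,0,0,0,0,-0.004,1,0,0,0,0,0,-0.008,1,0,0,0,0,0,-0.012,1,0,0,0,0,0,-0.016,1,0,0,0,0,0,-0.03,1,0,0,0,0,0,-0.05,1,0,0,0,0,0,-0.07,1,0,0,0,0,0,-0.07,1]' >/dev/null; python3 g.py; python3 -c "
from h import *;stat();s=snap('side','b3.png')
im=cv2.imread('pics/b3.png')[60:310,150:420];cv2.imwrite('pics/z4.png',cv2.resize(im,None,fx=2.2,fy=2.2,interpolation=cv2.INTER_CUBIC))"
```

```text
-1.3631 0.031 [-0.6 -0.1 -1.8]
t 21.225 tcp [575.32  21.35 399.19] tip [576.25  21.36 233.19] z [ 0.006  0.    -1.   ] y [0.212 0.977 0.001] F [-0.58 -0.12 -1.84] M [0.089 0.02  0.031] w 0.088 q [-0.006  0.079  1.829  0.     1.228 -1.363]
```

View pics/z4.png

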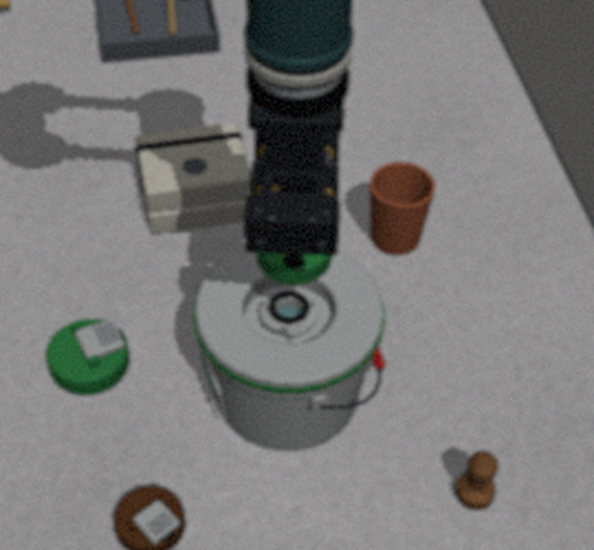

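The side view shows the cap lifted clear at (293,262) and the neck open below it. Stamp, beaker and mould are in place. Next comes the dish.

```bash
python3 - <<'E'
from h import *
s=load('b3.png');p=s['pixels'].astype(int);b=((p[...,2]-p[...,0]>12)).astype(np.uint8);b[:330]=0
v,u=np.nonzero(b);k=(u>190)&(u<300);W=onz(s,np.c_[u,v][k],16)[:,:2]
print(len(W),cv2.minEnclosingCircle(cv2.convexHull(W.astype(np.float32))),cv2.fitEllipse(cv2.convexHull(W.astype(np.float32))))
yaw=-np.degrees(np.arctan2(.212,.977));go([453,-308,233],toolR(yaw),tip=166)
E
```

```text
435 ((454.82208251953125, -308.5902099609375), 70.76309967041016) ((455.0108947753906, -308.02587890625), (138.51651000976562, 140.7109832763672), 76.39691162109375)
row [0.04, 0.17, -0.01] [0.0491, -0.3477, -0.0018]
```

```bash
python3 -m creep '[0,0.1,0,0.0025,-0.018,0,1, 0,0.1,0,0.008,-0.057,0,1, 0,0.1,0,0.0155,-0.11,0,1, 0,0.1,0,0.024,-0.17,0,1, 0,0.1,0,0.033,-0.23,0,1, 0,0.1,0,0.041,-0.29,0,1, 0,0.1,0,0.047,-0.33,0,1, 0,0.1,0,0.049,-0.348,0,1]';python3 -m creep '[0,0,0,0,0,0,1,0,0,0,0,0,0.03,1,0,0,0,0,0,0.08,1,0,0,0,0,0,0.13,1,0,0,0,0,0,0.155,1,0,0,0,0,0,0.168,1,0,0,0,0,0,0.172,1,0,0,0,0,0,0.172,1]'; python3 -c "
from h import *;stat();go([453.5,-308.3,41],toolR(-12.24),tip=166)"
```

```text
clock: 22.28
ee_pos: [450.6, -310.5, 394.5]
eef_rot: [-0.002, 0.108, 0.994, 0.0]
contact_force: [0.2, 0.4, -0.6]
width: 0.093
clock: 23.28
ee_pos: [453.0, -308.2, 224.6]
eef_rot: [-0.0, 0.106, 0.994, -0.0]
contact_force: [0.5, -1.1, -0.3]
width: 0.089
t 23.275 tcp [ 453.   -308.2   224.61] tip [ 452.89 -308.26   58.61] z [-0.001 -0.    -1.   ] y [ 0.212  0.977 -0.001] F [ 0.51 -1.06 -0.35] M [ 0.024 -0.043 -0.016] w 0.089 q [-6.430e-01  2.070e-01  2.036e+00 -1.000e-03  8.980e-01 -2.000e+00]
row [-0.03, -0.03, 0.02] [-0.0005, 0.0, 0.0176]
```

```bash
cat > f.py <<'E'
import sys
from bench import read_state
s=read_state();f=s['contact_force'][2];print(s['ee_pos'][2].round(2),s['contact_force'].round(1))
sys.exit(int(f>2.0))
E
python3 -m creep '[0,0,0,0,0,0.008,1,0,0,0,0,0,0.014,1,0,0,0,0,0,0.0175,1,0,0,0,0,0,0.0175,1,0,0,0,0,0,0.0175,1]' >/dev/null
python3 f.py && python3 -m creep '[0,0,0,0,0,0.0007,1]' >/dev/null && python3 f.py && python3 -m creep '[0,0,0,0,0,0.0007,1]' >/dev/null && python3 f.py && python3 -m creep '[0,0,0,0,0,0.0005,1]' >/dev/null && python3 f.py && python3 -m creep '[0,0,0,0,0,0.0005,1]' >/dev/null && python3 f.py && python3 -m creep '[0,0,0,0,0,0.0005,1]' >/dev/null && python3 f.py && python3 -m creep '[0,0,0,0,0,0.0005,1]' >/dev/null && python3 f.py && python3 -m creep '[0,0,0,0,0,0.0005,1]' >/dev/null && python3 f.py && python3 -m creep '[0,0,0,0,0,0.0005,1]' >/dev/null && python3 f.py && python3 -m creep '[0,0,0,0,0,0.0005,1]' >/dev/null && python3 f.py && python3 -m creep '[0,0,0,0,0,0.0005,1]' >/dev/null && python3 f.py && python3 -m creep '[0,0,0,0,0,0.0005,1]' >/dev/null && python3 f.py && python3 -m creep '[0,0,0,0,0,0.0005,1]' >/dev/null && python3 f.py && python3 -m creep '[0,0,0,0,0,0.0005,1]' >/dev/null && python3 f.py
```

```text
206.25 [-0.1 -0.8 -0.5]
205.74 [-0.6 -0.3 -0.9]
204.9 [-0.7 -0.3 -0.7]
204.3 [ 0.   0.5 -0.4]
204.01 [-1.   1.2  3.3]
```

```bash
python3 -m creep '[0,0,0,0,0,0,0.7,0,0,0,0,0,0,0.5,0,0,0,0,0,0,0.2,0,0,0,0,0,0,0.2]'; python3 -m creep '[0,0,0,0,0,-0.005,0.1,0,0,0,0,0,-0.02,0,0,0,0,0,0,-0.06,0,0,0,0,0,0,-0.12,0,0,0,0,0,0,-0.18,0,0,0,0,0,0,-0.2,0,0,0,0,0,0,-0.2,0]'; python3 -c "
from h import *;stat();snap('wrist','c5.png')"
```

```text
clock: 24.9
ee_pos: [452.3, -308.3, 203.8]
eef_rot: [-0.001, 0.107, 0.994, 0.0]
contact_force: [-0.2, -0.4, -0.4]
width: 0.4
clock: 25.78
ee_pos: [453.0, -308.5, 406.4]
eef_rot: [0.001, 0.107, 0.994, -0.001]
contact_force: [-1.1, -0.2, 0.3]
width: 0.501
t 25.775 tcp [ 452.98 -308.53  406.37] tip [ 453.29 -308.94  240.37] z [ 0.002 -0.002 -1.   ] y [ 0.212  0.977 -0.002] F [-1.12 -0.18  0.33] M [ 0.007 -0.024 -0.057] w 0.501 q [-6.430e-01  2.200e-02  1.876e+00 -1.000e-03  1.241e+00 -2.000e+00]
```

View pics/c5.png

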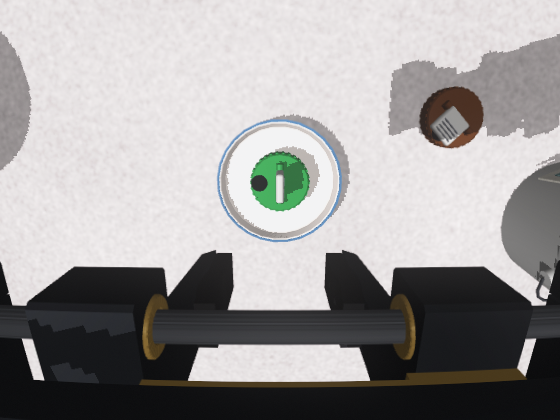

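The wrist view shows the cap centred in the dish at (280,181), tab up, and the gripper clear of it.

```bash
python3 -c "
from bench import hand_in;print(hand_in())"
```

```text
the job is handed in; nothing more can be done
None
```

The cap is off the pail and sits in the middle of the dish, tab side up. I handed the job in at about 26 s of the 72 s allowed.

- **Tab:** I lifted it by its sides to about 65°. Closing the jaws on its faces brought it upright, with an opening of 7.7 mm against the 8 mm plate. A side picture showed it standing upright in the grip.
- **Unscrewing:** The cap met its stop at about 1.21 rad. The highest moment I read there was 0.17 Nm, against a limit of 0.3 Nm. I backed off 1° before lifting.
- **Lifting and setting down:** It came free with 1–2 N on the tool. It touched the dish floor at about 3 N.
- **Last checks:** The final wrist picture shows the cap centred in the dish with the gripper well clear. The side picture taken after the lift shows the mould, stamp and beaker where they had stood. I did not re-measure their positions.
- **One reading that disagreed:** At 0.9 rad the upward pull on the cap reached about 4 N while the thread still held it. I lowered the tool by 0.6 mm and the pull then faded. I saw no other anomaly.

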